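Load the battery pack into the latched test cage

TASK

Lift the cage's latch bar over its catch by the red knob and swing the gate wide open, then move the orange battery pack from the charger into the cage's seat, standing upright and fully down between the black contact towers; stand it on the bench on the way to take it by its other two faces. Then swing the gate fully shut and let the latch bar drop back behind the catch. Do not tip the pack over, and leave the other things on the bench where they are.

Things in the scene. Friction and masses are not known exactly. Their poses are not given: they have to be found in the camera images.
- pack: Loose orange battery pack with a black top and a black band at the foot: an upright block 60 (its x) x 44 (its y) x 90 tall (z), about 320 g. Origin: centre of its underside, z up. It starts standing upright in the charger.
- charger: Grey charger, fixed, placed anew each run (it and the cage may swap sides). Origin at bench level under the centre of its seat, z up. Floor 130 (x) by 110 (y), 20 high; the pack stands on it. Two cheeks, 50 long in x, tops at z = 112, stand 4 mm off the pack's +y and -y faces: no finger fits there. The pack's -x and +x faces are free. It lifts straight up.
- cage: Steel test cage, fixed, placed anew each run. Origin at bench level under the centre of the seat; -x is the gate side, roughly facing the robot; z up. Base plate 12 thick, x -75 to 75, y -120 to 110. Side plates at y = -96 and 96 reach z = 57, the back plate at x = 71 reaches z = 92. In the middle stand two black contact towers, one in front of and one behind the seat.
- seat (a point): Centre of the seat on the cage's base plate, 12 above the bench; axes as the cage's. Black towers (tops at cage z = 104, 36 wide in y) have inner faces at x = -34.5 and 34.5; yellow kerbs 8 high at y = -27 and 27. The pack goes in from above with its x along the cage's x (either way round); no finger fits between pack and tower, the pack's +y and -y faces stay free.
- catch (a point): Middle of the top edge of the catch's red upright lip on the cage: cage x = -98, y = -108, z = 100; lip 6 thick in x, 20 wide in y. Latched, the bar lies on its +x side with 7 of play and its underside 19 below this edge. The bar passes, out or in, only when lifted to about 0.15 rad or more; otherwise the lip blocks it.
- gate_hinge (a point): On the gate's upright hinge axis: cage x = -70, y = 80, and z = 88, the height of the latch bar's pivot. Its axes turn with the gate and equal the cage's when the gate is shut.
- gate (a joint): Gate angle: 0 shut, grows as the free end swings out towards the robot (clockwise from above), stop at 1.8 rad. Steel wire frame 155 wide, z = 25 to 130, with a wire hood at z = 130 reaching 112 back over the seat when shut, turning with it; from about 1.4 rad the seat is clear from above. Friction about 0.04 N m: it stays where it is left.
- latch_bar (a joint): Latch bar angle: 0 level (lower stop), grows as its free end lifts, up to 0.7 rad. Aluminium, 190 long, 8 thick, 14 high, 120 g, pivoted on the gate's outer side; in the gate's axes the pivot is at x = -14, y = -30 from the hinge axis, z = 88; its free end is at y = -200. It falls back by its own weight when let go.
- latch_knob (a point): Centre of the red ball knob, diameter 22, on a cranked stem on the latch bar. Bar down, it is at x = -42, y = -120 from the hinge axis in the gate's axes, z = 130 above the bench: 28 out, 90 along and 42 above the bar's pivot. Lifting it lifts the bar, pulling it swings the gate. Take it from above, fingers closing along the gate.
- cup: Bystander, to be left alone: white plastic drinking cup, rim diameter 72, 85 tall. Origin: centre of its underside.
- spool: Bystander, to be left alone: small aluminium solder spool, diameter 40, 38 tall. Origin: centre of its underside.
- flux: Bystander, to be left alone: amber flux bottle, diameter 36, 90 tall. Origin: centre of its underside.
- driver: Bystander, to be left alone: green-handled screwdriver lying flat, 170 long. Origin: about the middle of its underside.
- meter: Bystander, to be left alone: yellow handheld multimeter lying flat, 130 x 70 x 30. Origin: centre of its underside.
- pliers: Bystander, to be left alone: pliers with orange handles lying flat, about 160 long, 12 thick. Origin: centre of its underside.

How it is judged:
By the outcome, as a careful person would: the job done as asked, in the order asked, and still so for the second after the job is handed in, with the robot touching nothing.
It also fails if it takes over 72 s, if anything falls off the work surface, if the arm or the gripper's body presses on something with over 40 N, if the wrist force passes 120 N, or if a joint passes its speed limit or range.

ROBOT

A 7-joint arm with a two-finger parallel gripper is mounted at the origin on the work surface. World frame = base frame: x ahead of the robot, y to its left, z up, the work surface at z = 0. Lengths are in m, angles in rad, forces in N, time in s.
With the tool pointing down it reaches from about 0.4 to 0.9 m from the base axis. Payload 5.5 kg.
Tool frame: the origin (TCP) lies on the centre line of the jaws, within the pads' length; the fingertips stand 8 mm ahead of it and the grasp point (between the pads) lies 11 mm behind it; z points along the fingers, y is the line along which they close (so a half turn about z gives the same grasp; the last joint's range is limited). The gripper opens to 85 mm and grips with 20 to 120 N. Pads are 22 mm wide; open, the fingers measure 114 mm over their backs; the gripper's body (76 mm by 85 mm) begins 54 mm behind the grasp point. The pads swing forward as they close: fully open they stand 13 mm farther back than shut.
Start: joints at [1.503, 0.501, -0.427, 1.55, 0.221, 1.138, -0.21], TCP at [0.211, -0.615, 0.239] pointing down, gripper open.
Joint ranges: [-2.88, 2.88], [-0.31, 2.03], [-1.54, 1.56], [0.2, 2.42], [-1.41, 4.55], [0.19, 2.02], [-2.57, 2.57]. Speed limits (rad/s): [2.57, 2.57, 3.14, 3.14, 3.14, 3.14, 3.14].

INTERFACE

Orientations are given as a unit quaternion [w, x, y, z].
In Python, from rig import arm gives the robot as it stands.
- The arm moves only by the tool jog_arm, called after ">>>" by a JSON object that holds its "name" and its "arguments". Schema: {"type":"object","properties":{"offsets":{"type":"string"},"jaw":{"type":"number"},"only":{"type":"string"},"quiet":{"type":"boolean"},"lines":{"type":"string"}},"required":["offsets"],"additionalProperties":false}. offsets is a string of 1 to 12 rows, one to a line, with the numbers parted by spaces; each row has 6 numbers: dx, dy, dz in units of 20 mm, then a rotation vector rx, ry, rz in rad; each row is the pose to reach, as a shift and turn from the pose commanded when the call began, along the tool's axes at that moment; what a row does not reach only later rows make up. A row lasts 1/8 s, in which the tool goes at most 0.0625 m and 0.188 rad, less where a joint would pass 70% of its speed; a pose out of reach is approached as far as the arm can. jaw is the finger opening in m, set as the call begins (left out keeps the last). The fingers move at their own pace and stop on an object; the grip force is fixed at half the most. Time passes only in rows, so rows that do not move let the fingers close. The tool returns the time, the measured TCP pose, the force, the opening and the grip force at its end. only (a regular expression) keeps the lines of the reply that match it, lines (a string "A,B") keeps lines A to B, and quiet returns only ok. Input that does not fit is refused with a message, and nothing moves.
- arm.sense(): the state, without advancing time (a new reading comes with each control period).
- arm.read_camera(name): name is "side" or "top"; returns a dict with "color" (480x640x3 uint8, red, green, blue), "fx", "fy", "cx", "cy" (pixels), "k1" (the pictures are not rectified: a ray, as slopes to the right and down, at radius r is drawn at 1 + k1 r^2 times it, then the intrinsics apply), "eye" and "rotation" of the camera in the world. Camera axes: x right, y down, z forward; pixel columns grow to the right and rows downward; lengths in m; the calibration is good to about 2 mm. A picture is of the moment at which its call begins. There is no depth.
- arm.finish_job(): hands the job in; it is judged then, once.
The state is a dict: "t": time; "joint_positions": joint angles; "joint_velocities": joint speeds; "joint_torque": joint torques, N m; "ee_pos": TCP position; "tool_rot": TCP orientation; "contact_force": force on the tool from outside, world axes, zero at the start; "ft_torque": the same for the moment, N m; "gripper_width": finger opening in m; "grasp_force": force on a finger pad.
Only numpy, scipy, OpenCV 4.12 (cv2) and the standard library are available. Lean on these libraries where they do the work, as an engineer would, in place of code of your own. Each camera call takes 0.05 s, during which the arm holds its last target. There are 200 camera calls.

## Working session

There is one attempt and no reset: what is moved stays moved. The work goes in short steps, Python scripts to look and compute and a tool call to move; the robot and the scene stay as the last step left them, time stands still between calls to the robot, and variables do not carry over. Pictures are saved under pics/ and viewed, at most 10 in all, crops included, and the job is handed in when it is done.

```bash
ls; mkdir -p pics; python3 - <<'E'
from rig import arm
import cv2
for n in("side","top"):
    c=arm.read_camera(n); cv2.imwrite(f"pics/{n}0.png",c["color"][:,:,::-1]); print({k:v for k,v in c.items() if k!="color"})
s=arm.sense(); print(s["t"],s["ee_pos"],s["tool_rot"],s["gripper_width"])
E
```

```text
pics
rig.py
{'fx': 436.65999105019927, 'fy': 436.65999105019927, 'cx': 312.28624386555015, 'cy': 241.1406976828803, 'k1': 0.01693286909094544, 'eye': array([0.22726004, 0.90013167, 0.65369719]), 'rotation': array([ 0.09390336, -0.15980264,  0.85417436, -0.48583066])}
{'fx': 506.03853724183773, 'fy': 506.03853724183773, 'cx': 324.47312563907855, 'cy': 244.36302685636267, 'k1': -0.08593458077354837, 'eye': array([0.34530583, 0.01724125, 1.47245471]), 'rotation': array([ 0.06739317, -0.70293978,  0.70596293, -0.05431534])}
0.1 [ 0.21088808 -0.61418847  0.23835512] [-8.88469719e-04  9.86347907e-01  1.64672417e-01 -1.08652879e-04] 0.0852441115083277
```
View pics/side0.png

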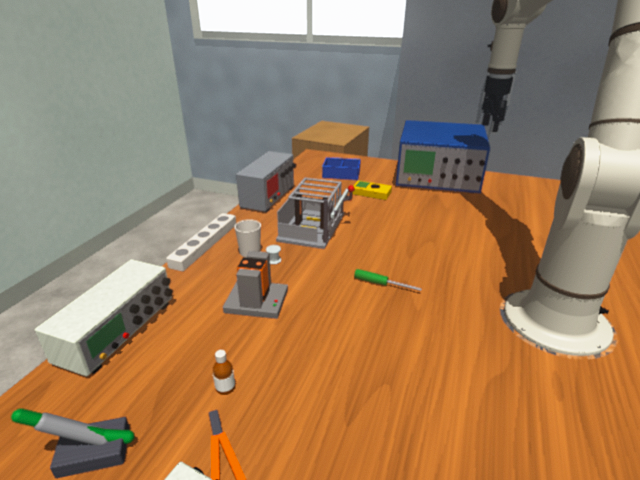

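View pics/top0.png

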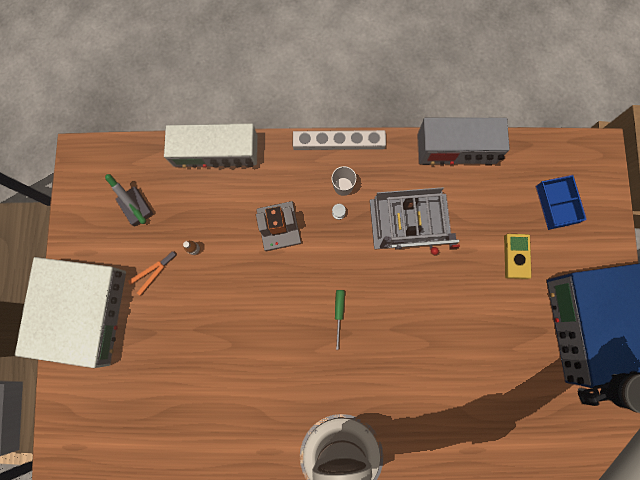

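The side view shows the cage at about (312,210) and the charger with the pack at (255,285). In the top view the cage is at (412,217), the charger at (277,222), the red knob at about (435,251) and the arm at lower right. I'll enlarge these areas.

```bash
cat > h.py <<'E'
from rig import arm
import cv2, numpy as np
from scipy.spatial.transform import Rotation as R
from scipy.optimize import least_squares
def cam(n): return arm.read_camera(n)
def rot(q): return R.from_quat(np.roll(q,-1)).as_matrix()
def proj(c,P):
    p=(np.atleast_2d(P)-c["eye"])@rot(c["rotation"]); s=p[:,:2]/p[:,2:]
    s=s*(1+c["k1"]*(s**2).sum(1,keepdims=True)); return s*[c["fx"],c["fy"]]+[c["cx"],c["cy"]]
def tri(obs):  # obs: list of (cam,(u,v))
    f=lambda P: np.concatenate([(proj(c,P)[0]-uv) for c,uv in obs])
    r=least_squares(f,[0.6,0,0.1]); return r.x, np.abs(r.fun).max()
def onplane(c,uv,z):
    return least_squares(lambda p: proj(c,[p[0],p[1],z])[0]-uv,[0.6,0]).x
def world(xy,yaw,P):
    return np.atleast_2d(P)@R.from_euler('z',yaw).as_matrix().T+[xy[0],xy[1],0]
def crop(c,x,y,w,h,k): return cv2.resize(c["color"][y:y+h,x:x+w,::-1],None,fx=k,fy=k,interpolation=cv2.INTER_CUBIC)
def todo(target,yaw=None):
    "shift in the tool's axes to the target TCP; turn about tool z to bring tool y to direction yaw (mod pi)"
    s=arm.sense(); M=rot(s["tool_rot"]); d=M.T@(np.array(target)-s["ee_pos"])
    print("t",s["t"],"pos",s["ee_pos"].round(4),"w",round(s["gripper_width"],4),"F",s["contact_force"].round(1),"\n tool d",d.round(4),"tilt rv",np.cross(M[:,2],[0,0,-1]).round(4))
    a=np.arctan2(M[1,1],M[0,1]); print(" jaw dir deg",np.degrees(a).round(2),"tilt tool axes",(M.T@np.cross(M[:,2],[0,0,-1])).round(4))
    if yaw is not None:
        b=(yaw-a+np.pi/2)%np.pi-np.pi/2; print(" rz",round(-b,4),"alt",round(-b+np.pi,3),round(-b-np.pi,3),"q7",s["joint_positions"][6].round(3))
E
python3 - <<'E'
from h import *
a=cam("top");b=cam("side")
L=crop(a,365,180,100,80,8); cv2.imwrite("pics/c1.png",L[:600,:800])
m=np.zeros((600,800,3),np.uint8)
m[:,:400]=crop(b,265,160,100,150,4)[:600,:400]
m[:300,400:]=crop(b,215,245,80,60,5)
m[300:,400:]=crop(a,245,190,80,60,5); cv2.imwrite("pics/c2.png",m)
E
```

View pics/c1.png

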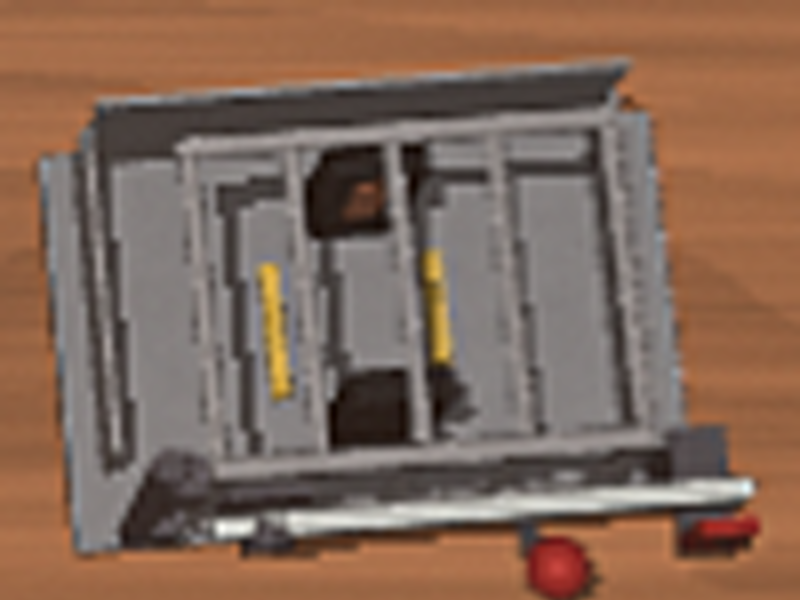

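View pics/c2.png

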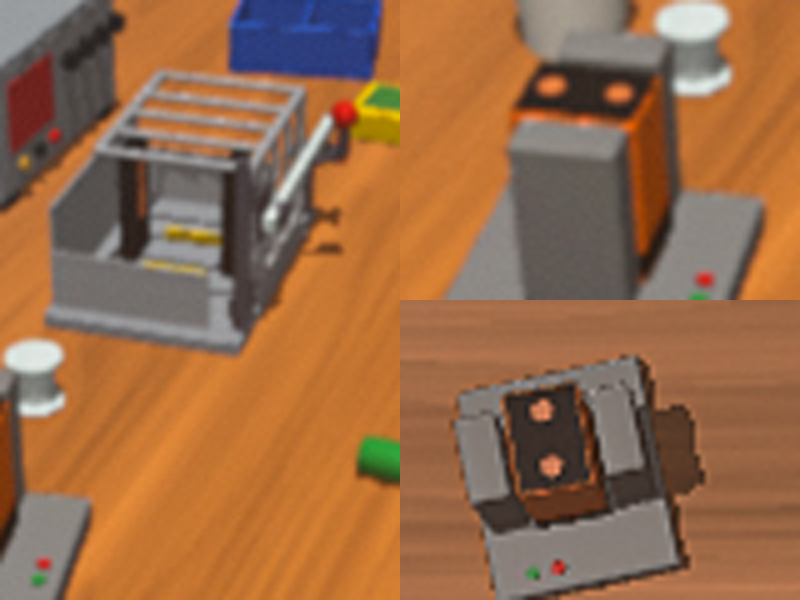

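The crops show the cage with its base corners, kerbs (yellow), knob (red ball) and catch. They also show the pack between its cheeks with two copper contacts on top. Next I'll fit poses to the pixels I read.

```bash
cat > fit.py <<'E'
from h import *
a=cam("top");b=cam("side")
T1=lambda u,v:(a,(365+(u+.5)/8-.5,180+(v+.5)/8-.5))
S1=lambda u,v:(b,(265+(u+.5)/4-.5,160+(v+.5)/4-.5))
S2=lambda u,v:(b,(215+(u-399.5)/5-.5,245+(v+.5)/5-.5))
T2=lambda u,v:(a,(245+(u-399.5)/5-.5,190+(v-299.5)/5-.5))
def show(n,*o): r=tri(o);print(n,r[0].round(4),"res",r[1].round(2))
show("knob",T1(560,568),S1(344,113))
show("baseFL",T1(80,552),S1(239,340)); show("baseBL",T1(42,157),S1(50,316))
show("pc1",T2(541,410),S2(552,85)); show("pc2",T2(551,466),S2(620,93))
def fit(ob,x0):
    def f(p): return np.concatenate([proj(c,world(p[:2],p[2],np.array(P)/1000))[0]-uv for (c,uv),P in ob])
    r=least_squares(f,x0,loss="soft_l1"); print(r.x.round(4),np.degrees(r.x[2]).round(2)); print(f(r.x).reshape(-1,2).round(2).tolist()); return r.x
C=fit([(T1(560,568),(-112,-40,130)),(T1(722,527),(-98,-108,100)),(T1(80,552),(-75,110,12)),(T1(42,157),(75,110,12)),(T1(645,113),(75,-120,12)),
 (T1(275,330),(0,27,20)),(T1(438,308),(0,-27,20)),(S1(344,113),(-112,-40,130)),(S1(239,340),(-75,110,12)),(S1(50,316),(75,110,12))],[.7,-.15,.1])
K=fit([(T2(505,397),(30,22,110)),(T2(572,383),(30,-22,110)),(T2(596,480),(-30,-22,110)),(T2(530,495),(-30,22,110)),
 (S2(538,65),(30,22-44,110)) if 0 else (T2(541,410),(17,0,110)),(T2(551,466),(-17,0,110)),(S2(552,85),(17,0,110)),(S2(620,93),(-17,0,110))],[.7,.2,.1])
np.savez("fit.npz",C=C,K=K)
for n,P in dict(knob=(-112,-40,130),catch=(-98,-108,100),seat=(0,0,12),hinge=(-70,80,88)).items(): print(n,world(C[:2],C[2],np.array(P)/1000).round(4))
for n,p,z in (("flux",(192,246),.09),("cup",(344,178),.085),("spool",(339,211),.038)): print(n,onplane(a,p,z).round(3))
E
python3 fit.py
```

```text
knob [ 0.5603 -0.2547  0.1271] res 0.23
baseFL [ 0.5863 -0.1026  0.0103] res 0.09
baseBL [ 0.7337 -0.0928  0.0054] res 1.08
pc1 [0.6748 0.185  0.1088] res 0.4
pc2 [0.6432 0.1791 0.1082] res 0.35
[ 0.6685 -0.2046  0.0776] 4.44
[[-0.31, 0.16], [1.14, -0.02], [-0.55, 0.36], [-0.72, 0.16], [0.49, -0.5], [0.94, 0.22], [-1.19, 1.48], [-0.24, -0.73], [0.05, -0.14], [-2.06, -1.63]]
[0.6591 0.1815 0.2227] 12.76
[[-1.47, -0.08], [0.58, -0.81], [0.28, 0.37], [-2.08, 0.93], [0.01, -0.01], [0.53, 0.46], [-0.79, -0.54], [0.2, -0.97]]
knob [[ 0.5599 -0.2532  0.13  ]]
catch [[ 0.5792 -0.3199  0.1   ]]
seat [[ 0.6685 -0.2046  0.012 ]]
hinge [[ 0.5925 -0.1303  0.088 ]]
flux [0.584 0.414]
cup [ 0.779 -0.014]
spool [0.693 0.001]
```

```bash
python3 - <<'E'
from h import *
todo([.40,-.30,.24],np.radians(94.44)); todo([.56,-.254,.22],np.radians(94.44))
a=cam("top"); print("scope corners z=.2",onplane(a,(547,275),.2).round(3),onplane(a,(570,390),.2).round(3))
E
```

```text
t 0.3 pos [ 0.211  -0.6146  0.2389] w 0.0852 F [-0.3 -0.1  0.3] 
 tool d [ 0.2809 -0.2361 -0.0009] tilt rv [-0.0007 -0.0002 -0.    ]
 jaw dir deg -71.05 tilt tool axes [-0.0007 -0.      0.    ]
 rz 0.2533 alt 3.395 -2.888 q7 -0.21
t 0.3 pos [ 0.211  -0.6146  0.2389] w 0.0852 F [-0.3 -0.1  0.3] 
 tool d [ 0.4471 -0.2276  0.0191] tilt rv [-0.0007 -0.0002 -0.    ]
 jaw dir deg -71.05 tilt tool axes [-0.0007 -0.      0.    ]
 rz 0.2533 alt 3.395 -2.888 q7 -0.21
scope corners z=.2 [ 0.484 -0.527] [ 0.197 -0.567]
```

The manual's scale: shifts go in units of 20 mm. Converting my numbers, 0.447 m is 22.35, 0.3 m is 15.

>>> {"name": "jog_arm", "arguments": {"offsets": "1 -2.5 -1 0 0 0\n2 -5 -1.5 0 0 0.05\n3.5 -7.5 -1.5 0 0 0.1\n6 -9 -1.5 0 0 0.15\n9 -10 -1 0 0 0.2\n12 -10.75 -0.5 0 0 0.25\n15 -11 0 0 0 0.253\n17.75 -11.25 0.5 0 0 0.253\n20.5 -11.38 0.95 0 0 0.253\n22.35 -11.38 0.95 0 0 0.253\n22.35 -11.38 0.95 0 0 0.253\n22.35 -11.38 0.95 0 0 0.253", "jaw": 0.06}}

```text
t: 1.85
ee_pos: [0.5593, -0.2547, 0.22]
tool_rot: [0.0, 0.999, 0.039, -0.001]
contact_force: [-0.6, -0.0, 0.1]
gripper_width: 0.0598
grasp_force: 0.0
```

```bash
python3 - <<'E'
from h import *
todo([.56,-.254,.119],np.radians(94.44))
a=cam("top");b=cam("side")
m=np.zeros((300,800,3),np.uint8); m[:,:400]=crop(a,380,200,100,75,4); m[:,400:]=crop(b,300,140,100,75,4); cv2.imwrite("pics/c3.png",m)
E
```

```text
t 1.85 pos [ 0.5593 -0.2547  0.22  ] w 0.0598 F [-0.6 -0.   0.1] 
 tool d [ 0.0009 -0.0006  0.101 ] tilt rv [ 0.0002 -0.0011  0.    ]
 jaw dir deg -85.55 tilt tool axes [0.0001 0.0011 0.    ]
 rz 0.0002 alt 3.142 -3.141 q7 -1.36
```

View pics/c3.png

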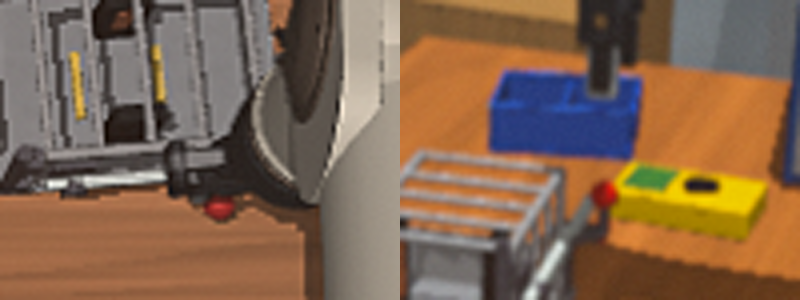

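The gripper is directly above the knob in the side view: tips at (602,95), knob at (604,195). Joint 7 needs the half-turn equivalent so that it can swing with the gate.

>>> {"name": "jog_arm", "arguments": {"offsets": "0 0 0 0 0 -0.18\n0 0 0 0 0 -0.36\n0 0 0 0 0 -0.54\n0 0 0 0 0 -0.72\n0 0 0 0 0 -0.9\n0 0 0 0 0 -1.08\n0 0 0 0 0 -1.26\n0 0 0 0 0 -1.44\n0 0 0 0 0 -1.62\n0 0 0 0 0 -1.8\n0 0 0 0 0 -1.98\n0 0 0 0 0 -2.16"}}

```text
t: 3.45
ee_pos: [0.5587, -0.2559, 0.2205]
tool_rot: [0.0, 0.435, 0.9, -0.001]
contact_force: [-0.4, -0.1, -0.4]
gripper_width: 0.0601
grasp_force: 0.0
```

>>> {"name": "jog_arm", "arguments": {"offsets": "0 0 0 0 0 -0.18\n0 0 0 0 0 -0.36\n0 0 0 0 0 -0.54\n0 0 0 0 0 -0.72\n0 0 0 0 0 -0.9\n0 0 0 0 0 -0.982\n0 0 1.5 0 0 -0.982\n0 0 3 0 0 -0.982\n0 0 3 0 0 -0.982"}}

```text
t: 4.58
ee_pos: [0.5573, -0.2556, 0.1582]
tool_rot: [-0.002, -0.038, 0.999, 0.0]
contact_force: [-0.8, 1.2, 0.0]
gripper_width: 0.0602
grasp_force: 0.0
```

```bash
python3 - <<'E'
from h import *
todo([.56,-.254,.119],np.radians(94.44))
E
```

```text
t 4.575 pos [ 0.5573 -0.2556  0.1582] w 0.0602 F [-0.8  1.2  0. ] 
 tool d [-0.003   0.0014  0.0392] tilt rv [-0.     -0.0047 -0.    ]
 jaw dir deg 94.38 tilt tool axes [ 0.0004 -0.0047  0.    ]
 rz -0.001 alt 3.141 -3.143 q7 1.392
```

>>> {"name": "jog_arm", "arguments": {"offsets": "-0.1 0.05 1 0 0 0\n-0.1 0.05 1.95 0 0 0\n-0.1 0.05 1.95 0 0 0"}}

```text
t: 4.95
ee_pos: [0.5607, -0.253, 0.1195]
tool_rot: [-0.001, -0.039, 0.999, 0.0]
contact_force: [-0.1, 0.3, 0.0]
gripper_width: 0.0599
grasp_force: 0.0
```

>>> {"name": "jog_arm", "arguments": {"offsets": "0 0 0 0 0 0\n0 0 0 0 0 0\n0 0 0 0 0 0\n0 0 0 0 0 0\n0 0 0 0 0 0", "jaw": 0.0}}

```text
t: 5.58
ee_pos: [0.5624, -0.2526, 0.1222]
tool_rot: [0.001, -0.039, 0.999, 0.0]
contact_force: [-1.9, 2.8, 6.5]
gripper_width: 0.0186
grasp_force: 58.6
```

```bash
python3 - <<'E'
from h import *
todo([.56,-.254,.119],np.radians(94.44))
E
```

```text
t 5.575 pos [ 0.5624 -0.2526  0.1222] w 0.0186 F [-1.9  2.8  6.5] 
 tool d [ 0.0025 -0.0012  0.0032] tilt rv [-0.0002  0.0011  0.    ]
 jaw dir deg 94.51 tilt tool axes [0.0001 0.0011 0.    ]
 rz 0.0012 alt 3.143 -3.14 q7 1.363
```

```bash
python3 - <<'E'
from h import *
b=cam("side"); cv2.imwrite("pics/c4.png",crop(b,315,150,80,60,8))
E
```

```text
(no output)
```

View pics/c4.png

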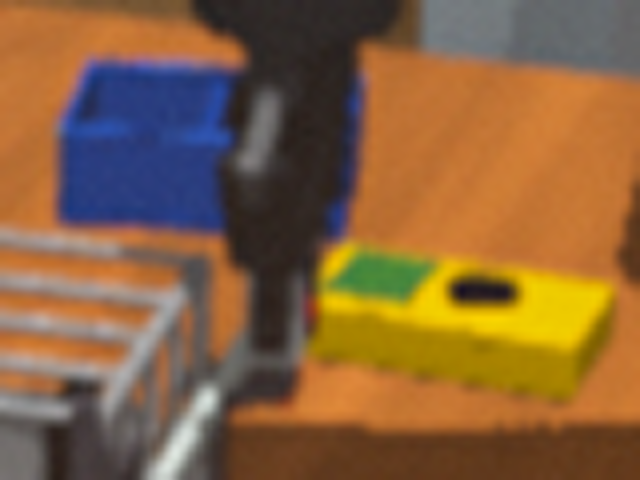

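The side crop shows the knob's right edge at (316,310) sticking out past the finger (centre about 275). The gripper therefore sits about 5 mm too far in +x and slightly high, so I'll re-grip.

To row units: 0.004 m is 0.2, 0.003 m is 0.15.

>>> {"name": "jog_arm", "arguments": {"offsets": "0 0 0 0 0 0\n0 0 0 0 0 0\n0.1 0 0 0 0 0\n0.2 0 0.15 0 0 0\n0.2 0 0.15 0 0 0", "jaw": 0.05}}

```text
t: 6.25
ee_pos: [0.5574, -0.2536, 0.1179]
tool_rot: [-0.0, -0.039, 0.999, 0.0]
contact_force: [-0.3, 0.5, 0.0]
gripper_width: 0.0499
grasp_force: 0.0
```

>>> {"name": "jog_arm", "arguments": {"offsets": "0 0 0 0 0 0\n0 0 0 0 0 0\n0 0 0 0 0 0\n0 0 0 0 0 0\n0 0 0 0 0 0", "jaw": 0.0}}

```text
t: 6.88
ee_pos: [0.558, -0.2529, 0.1185]
tool_rot: [0.0, -0.039, 0.999, 0.0]
contact_force: [-1.6, 2.5, 4.5]
gripper_width: 0.0188
grasp_force: 58.6
```

```bash
python3 - <<'E'
from h import *
todo([.56,-.254,.119],np.radians(94.44))
E
```

```text
t 6.875 pos [ 0.558  -0.2529  0.1185] w 0.0188 F [-1.6  2.5  4.5] 
 tool d [-0.0019 -0.0013 -0.0005] tilt rv [-0.0005  0.0001  0.    ]
 jaw dir deg 94.51 tilt tool axes [0.0005 0.0001 0.    ]
 rz 0.0012 alt 3.143 -3.14 q7 1.361
```

To row units: -0.025 m is -1.25, -0.021 m is -1.05.

>>> {"name": "jog_arm", "arguments": {"offsets": "0 0.1 -0.2 0 0 0\n0 0.25 -0.45 0 0 0\n0 0.4 -0.65 0 0 0\n0 0.5 -0.85 0 0 0\n0 0.65 -1.05 0 0 0\n0 0.825 -1.25 0 0 0\n0 0.825 -1.25 0 0 0\n0 0.825 -1.25 0 0 0"}}

```text
t: 7.88
ee_pos: [0.5564, -0.2385, 0.1432]
tool_rot: [-0.0, -0.038, 0.999, -0.001]
contact_force: [0.8, -6.3, -4.3]
gripper_width: 0.0188
grasp_force: 59.0
```

```bash
python3 - <<'E'
from h import *
todo([.56,-.254,.119],np.radians(94.44))
C=np.load("fit.npz")["C"]
s=arm.sense(); M=rot(s["tool_rot"]); p=s["ee_pos"]; H=world(C[:2],C[2],[-.07,.08,.088])[0]
r=(p-H); print("H",H,"rel cage",r@R.from_euler('z',C[2]).as_matrix())
for g in np.arange(0.15,1.66,.15):
    q=H+R.from_euler('z',-g).apply(r); print([*(M.T@(q-p)).round(3),round(g,3)])
E
```

```text
t 7.875 pos [ 0.5564 -0.2385  0.1432] w 0.0188 F [ 0.8 -6.3 -4.3] 
 tool d [-0.0024 -0.0157  0.0242] tilt rv [ 0.0018 -0.0003  0.    ]
 jaw dir deg 94.41 tilt tool axes [-0.0018 -0.0004  0.    ]
 rz -0.0006 alt 3.141 -3.142 q7 1.349
H [ 0.59252301 -0.1302583   0.088     ] rel cage [-0.04436674 -0.10510192  0.05522058]
[np.float64(0.015), np.float64(0.008), np.float64(-0.0), np.float64(0.15)]
[np.float64(0.029), np.float64(0.018), np.float64(-0.0), np.float64(0.3)]
[np.float64(0.041), np.float64(0.03), np.float64(-0.0), np.float64(0.45)]
[np.float64(0.052), np.float64(0.043), np.float64(-0.0), np.float64(0.6)]
[np.float64(0.06), np.float64(0.058), np.float64(-0.0), np.float64(0.75)]
[np.float64(0.066), np.float64(0.074), np.float64(-0.0), np.float64(0.9)]
[np.float64(0.069), np.float64(0.091), np.float64(-0.0), np.float64(1.05)]
[np.float64(0.07), np.float64(0.108), np.float64(-0.0), np.float64(1.2)]
[np.float64(0.068), np.float64(0.125), np.float64(-0.0), np.float64(1.35)]
[np.float64(0.064), np.float64(0.142), np.float64(-0.0), np.float64(1.5)]
[np.float64(0.057), np.float64(0.158), np.float64(-0.0), np.float64(1.65)]
```

To row units: 0.091 m is 4.55, 0.074 m is 3.7.

>>> {"name": "jog_arm", "arguments": {"offsets": "0.35 0.2 0 0 0 0.07\n0.75 0.4 0 0 0 0.15\n1.1 0.65 0 0 0 0.225\n1.45 0.9 0 0 0 0.3\n2.05 1.5 0 0 0 0.45\n2.6 2.15 0 0 0 0.6\n3 2.9 0 0 0 0.75\n3.3 3.7 0 0 0 0.9\n3.45 4.55 0 0 0 1.05\n3.45 4.55 0 0 0 1.05"}}

```text
t: 9.12
ee_pos: [0.4795, -0.1473, 0.1438]
tool_rot: [-0.002, 0.464, 0.886, 0.001]
contact_force: [-6.8, 4.5, 6.5]
gripper_width: 0.0184
grasp_force: 59.7
```

```bash
python3 - <<'E'
from h import *
todo([.56,-.254,.119])
C=np.load("fit.npz")["C"]
s=arm.sense(); M=rot(s["tool_rot"]); p=s["ee_pos"]; H=world(C[:2],C[2],[-.07,.08,.088])[0]
r=(p-H); print("r",np.hypot(*r[:2]),"g",(np.arctan2(-.1051,-.0444)+C[2]-np.arctan2(r[1],r[0]))%6.2832)
for g in (.15,.3,.45,.6):
    q=H+R.from_euler('z',-g).apply(r); print([*(M.T@(q-p)).round(3),round(g,3)])
a=cam("top");b=cam("side")
m=np.zeros((300,800,3),np.uint8); m[:,:400]=crop(a,370,180,100,75,4); m[:,400:]=crop(b,270,160,100,75,4); cv2.imwrite("pics/c5.png",m)
E
```

```text
t 9.125 pos [ 0.4795 -0.1473  0.1438] w 0.0184 F [-6.8  4.5  6.5] 
 tool d [-0.1336  0.0054  0.0243] tilt rv [-0.0028 -0.0021 -0.    ]
 jaw dir deg 34.68 tilt tool axes [-0.0001 -0.0035  0.    ]
r 0.11425601966173457 g 1.0991856848729833
[np.float64(0.015), np.float64(0.009), np.float64(0.0), 0.15]
[np.float64(0.028), np.float64(0.019), np.float64(0.0), 0.3]
[np.float64(0.04), np.float64(0.032), np.float64(0.0), 0.45]
[np.float64(0.049), np.float64(0.046), np.float64(0.0), 0.6]
```

View pics/c5.png

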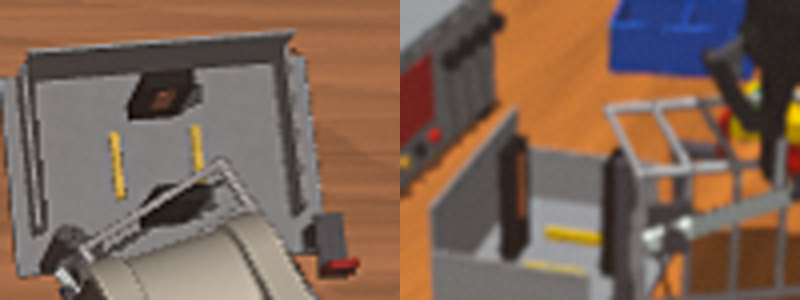

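The gate has swung out to about 1.05 rad with the knob still in the grip, and the kerbs (yellow, at (118,165) and (197,147)) are now clearly visible. I'll swing it the rest of the way, lower the bar, release and rise.

To row units: 0.05 m is 2.5, 0.048 m is 2.4.

>>> {"name": "jog_arm", "arguments": {"offsets": "0.75 0.45 0 0 0 0.15\n1.4 0.95 0 0 0 0.3\n2 1.6 0 0 0 0.45\n2.5 2.4 0 0 0 0.62\n2.5 2.4 0 0 0 0.62"}}

```text
t: 9.85
ee_pos: [0.4907, -0.0791, 0.1438]
tool_rot: [-0.002, 0.713, 0.701, -0.0]
contact_force: [-7.8, -0.5, 7.1]
gripper_width: 0.0187
grasp_force: 60.3
```

>>> {"name": "jog_arm", "arguments": {"offsets": "0 -0.15 0.2 0 0 0\n0 -0.3 0.45 0 0 0\n0 -0.45 0.65 0 0 0\n0 -0.6 0.9 0 0 0\n0 -0.75 1.1 0 0 0\n0 -0.825 1.25 0 0 0\n0 -0.825 1.25 0 0 0"}}

```text
t: 10.72
ee_pos: [0.4748, -0.0822, 0.1185]
tool_rot: [-0.001, 0.714, 0.7, -0.001]
contact_force: [-5.5, -0.7, 7.2]
gripper_width: 0.0187
grasp_force: 63.6
```

>>> {"name": "jog_arm", "arguments": {"offsets": "0 0 0 0 0 0\n0 0 0 0 0 0\n0 0 0 0 0 0\n0 0 0 0 0 0", "jaw": 0.05}}

```text
t: 11.22
ee_pos: [0.476, -0.0829, 0.1184]
tool_rot: [0.0, 0.714, 0.7, 0.0]
contact_force: [0.9, -0.6, -0.1]
gripper_width: 0.0501
grasp_force: 0.0
```

```bash
python3 - <<'E'
from h import *
todo([.659,.1815,.25])
E
```

```text
t 11.225 pos [ 0.476  -0.0829  0.1184] w 0.0501 F [ 0.9 -0.6 -0.1] 
 tool d [ 0.2682  0.1776 -0.1315] tilt rv [-0.0001  0.0005  0.    ]
 jaw dir deg -1.19 tilt tool axes [ 0.0005 -0.0001  0.    ]
```

>>> {"name": "jog_arm", "arguments": {"offsets": "0 0 -1.5 0 0 0\n0 0 -4 0 0 0\n0 0 -6.5 0 0 0\n0 0 -6.5 0 0 0"}}

```text
t: 11.72
ee_pos: [0.4784, -0.083, 0.2519]
tool_rot: [0.003, 0.715, 0.7, 0.002]
contact_force: [0.7, -0.2, -0.3]
gripper_width: 0.0501
grasp_force: 0.0
```

```bash
python3 - <<'E'
from h import *
K=np.load("fit.npz")["K"]
todo([K[0],K[1],.25],K[2])
E
```

```text
t 11.725 pos [ 0.4784 -0.083   0.2519] w 0.0501 F [ 0.7 -0.2 -0.3] 
 tool d [0.2683 0.175  0.0024] tilt rv [0.0026 0.0068 0.    ]
 jaw dir deg -1.21 tilt tool axes [0.0069 0.0025 0.    ]
 rz -0.2438 alt 2.898 -3.385 q7 -0.21
```

```bash
python3 - <<'E'
from h import *
a=cam("top")
T2=lambda u,v:(245+(u-399.5)/5-.5,190+(v-299.5)/5-.5)
g=lambda L,z: np.array([onplane(a,T2(*p),z) for p in L])
ang=lambda d: np.degrees(np.arctan2(d[1],d[0])).round(2)
F=g([(640,357),(457,395),(688,567)],.02); print("floor",F.round(4).tolist(),"yaw",ang(F[0]-F[2]),ang(F[1]-F[0])-90,"len",np.linalg.norm(F[0]-F[2]),np.linalg.norm(F[0]-F[1]))
for L in ([(455,420),(493,410),(510,492),(472,505)],[(592,392),(627,385),(645,467),(610,475)]):
    q=g(L,.112); print("cheek",q.mean(0).round(4),"yaw",ang(q[0]-q[3]),ang(q[1]-q[2]),"len",np.linalg.norm(q[0]-q[3]).round(4))
P=g([(505,397),(572,383),(596,480),(530,495)],.11); print("pack",P.mean(0).round(4),"yaw",ang(P[0]-P[3]),ang(P[1]-P[2]),ang(P[0]-P[1])-90,ang(P[3]-P[2])-90)
# automatic: charger mask outline now
c=a["color"].astype(int); roi=c[185:260,240:320]; np.save("roi.npy",roi)
T1=lambda u,v:(365+(u+.5)/8-.5,180+(v+.5)/8-.5)
# kerbs from the present open-gate view
hsv=cv2.cvtColor(a["color"],cv2.COLOR_RGB2HSV); m=cv2.inRange(hsv,(22,140,120),(35,255,255)); n,_,st,ce=cv2.connectedComponentsWithStats(m)
for i in range(1,n):
    if st[i,4]>5: print("yellow",st[i],ce[i].round(1),onplane(a,ce[i],.02).round(4))
C=np.load("fit.npz")["C"]; print("seat",C)
E
```

```text
floor [[0.7293, 0.138], [0.707, 0.2466], [0.6026, 0.1089]] yaw 12.97 11.579999999999998 len 0.12993680217770545 0.11079786579379591
cheek [0.649  0.2171] yaw 12.27 12.49 len 0.0493
cheek [0.6637 0.1419] yaw 12.58 12.57 len 0.0483
pack [0.6593 0.1797] yaw 14.95 14.26 11.650000000000006 12.670000000000002
yellow [507 234  18   1  18] [515.5 234. ] [ 0.6258 -0.518 ]
yellow [527 235   3   7   9] [528.7 237.3] [ 0.6156 -0.5568]
yellow [510 245   6   6  10] [511.5 248.5] [ 0.5827 -0.5031]
yellow [529 255   2  11  12] [529.8 260. ] [ 0.5483 -0.5554]
yellow [508 277  13   1  13] [514. 277.] [ 0.499  -0.5051]
yellow [527 276   4   2   6] [528.8 276.7] [ 0.4995 -0.5491]
seat [ 0.66851249 -0.20459268  0.07757796]
```

>>> {"name": "jog_arm", "arguments": {"offsets": "2.25 1.5 0 0 0 -0.05\n4.5 3 0 0 0 -0.1\n6.75 4.5 0 0 0 -0.15\n9 5.9 0 0 0 -0.2\n11.25 7.3 0 0 0 -0.239\n12.75 8.3 0 0 0 -0.239\n13.35 8.7 0 0 0 -0.239\n13.35 8.7 0 0 0 -0.239\n13.35 8.7 0 0 0 -0.239", "jaw": 0.085}}

```text
t: 12.9
ee_pos: [0.6548, 0.1784, 0.2477]
tool_rot: [0.0, 0.626, 0.779, -0.001]
contact_force: [-0.5, -0.2, -0.1]
gripper_width: 0.0851
grasp_force: 0.0
```

```bash
python3 - <<'E'
from h import *
todo([.658,.1805,.076],np.radians(12.5))
E
```

```text
t 12.9 pos [0.6548 0.1784 0.2477] w 0.0851 F [-0.5 -0.2 -0.1] 
 tool d [0.0016 0.0037 0.1716] tilt rv [ 0.0017 -0.001   0.    ]
 jaw dir deg 12.42 tilt tool axes [-0.0013  0.0014  0.    ]
 rz -0.0015 alt 3.14 -3.143 q7 -0.506
```

>>> {"name": "jog_arm", "arguments": {"offsets": "0.05 0.15 2.5 0 0 0\n0.05 0.15 5 0 0 0\n0.05 0.15 6.5 0 0 0\n0.05 0.15 7.75 0 0 0\n0.05 0.15 8.6 0 0 0\n0.05 0.15 8.6 0 0 0\n0.05 0.15 8.6 0 0 0"}}

```text
t: 13.78
ee_pos: [0.6588, 0.1824, 0.0776]
tool_rot: [0.0, 0.626, 0.78, 0.001]
contact_force: [0.0, 0.6, 0.1]
gripper_width: 0.0849
grasp_force: 0.0
```

>>> {"name": "jog_arm", "arguments": {"offsets": "0 0 0 0 0 0\n0 0 0 0 0 0\n0 0 0 0 0 0\n0 0 0 0 0 0", "jaw": 0.0}}

```text
t: 14.28
ee_pos: [0.6589, 0.1824, 0.0779]
tool_rot: [0.001, 0.626, 0.78, 0.001]
contact_force: [0.6, -0.0, 6.7]
gripper_width: 0.0596
grasp_force: 65.0
```

```bash
python3 - <<'E'
from h import *
todo([.658,.1805,.076],np.radians(12.5))
E
```

```text
t 14.275 pos [0.6589 0.1824 0.0779] w 0.0596 F [ 0.6 -0.   6.7] 
 tool d [-0.0017 -0.0013  0.0019] tilt rv [-0.0006  0.0023  0.    ]
 jaw dir deg 12.49 tilt tool axes [ 0.0024 -0.      0.    ]
 rz -0.0003 alt 3.141 -3.142 q7 -0.603
```

>>> {"name": "jog_arm", "arguments": {"offsets": "0 0 -0.5 0 0 0\n0 0 -1.5 0 0 0\n0 0 -3 0 0 0\n0 0 -4.5 0 0 0\n0 0 -6 0 0 0\n0 0 -6.5 0 0 0\n0 0 -6.5 0 0 0"}}

```text
t: 15.15
ee_pos: [0.6581, 0.182, 0.207]
tool_rot: [0.0, 0.626, 0.78, 0.0]
contact_force: [0.1, 0.6, -3.9]
gripper_width: 0.0598
grasp_force: 65.2
```

```bash
python3 - <<'E'
from h import *
todo([.535,.06,.063],np.radians(4.44))
E
```

```text
t 15.15 pos [0.6581 0.182  0.207 ] w 0.0598 F [ 0.1  0.6 -3.9] 
 tool d [-0.0924 -0.1467  0.1438] tilt rv [0.     0.0011 0.    ]
 jaw dir deg 12.49 tilt tool axes [0.0011 0.0003 0.    ]
 rz 0.1406 alt 3.282 -3.001 q7 -0.529
```

>>> {"name": "jog_arm", "arguments": {"offsets": "-0.6 -1 0 0 0 0\n-1.6 -2.5 0 0 0 0.04\n-2.8 -4.5 0 0 0 0.1\n-4 -6.35 0 0 0 0.14\n-4.62 -7.335 1 0 0 0.14\n-4.62 -7.335 3 0 0 0.14\n-4.62 -7.335 5 0 0 0.14\n-4.62 -7.335 6.5 0 0 0.14\n-4.62 -7.335 7.15 0 0 0.14\n-4.62 -7.335 7.15 0 0 0.14"}}

```text
t: 16.4
ee_pos: [0.5338, 0.0601, 0.0624]
tool_rot: [-0.001, 0.679, 0.734, -0.001]
contact_force: [0.3, 0.8, -3.8]
gripper_width: 0.0594
grasp_force: 65.4
```

```bash
python3 - <<'E'
from h import *
todo([.535,.06,.058],np.radians(4.44))
E
```

```text
t 16.4 pos [0.5338 0.0601 0.0624] w 0.0594 F [ 0.3  0.8 -3.8] 
 tool d [-0.0002  0.0012  0.0044] tilt rv [-0.0003 -0.0024 -0.    ]
 jaw dir deg 4.49 tilt tool axes [-0.0024 -0.0004  0.    ]
 rz 0.0009 alt 3.142 -3.141 q7 -0.676
```

To row units: 0.0055 m is 0.275, 0.004 m is 0.2.

>>> {"name": "jog_arm", "arguments": {"offsets": "0 0 0.1 0 0 0\n0 0 0.2 0 0 0\n0 0 0.275 0 0 0\n0 0 0.275 0 0 0"}}

```text
t: 16.9
ee_pos: [0.5348, 0.0599, 0.058]
tool_rot: [0.0, 0.679, 0.734, 0.0]
contact_force: [-1.2, -0.1, -4.1]
gripper_width: 0.0595
grasp_force: 65.5
```

To row units: 0.0015 m is 0.075, 0.001 m is 0.05.

>>> {"name": "jog_arm", "arguments": {"offsets": "0 0 0.05 0 0 0\n0 0 0.075 0 0 0\n0 0 0.075 0 0 0"}}

```text
t: 17.27
ee_pos: [0.535, 0.0599, 0.0578]
tool_rot: [0.001, 0.679, 0.734, -0.0]
contact_force: [-3.2, -2.7, 10.8]
gripper_width: 0.0595
grasp_force: 67.1
```

>>> {"name": "jog_arm", "arguments": {"offsets": "0 0 0.05 0 0 0\n0 0 0.075 0 0 0\n0 0 0.075 0 0 0"}}

```text
t: 17.65
ee_pos: [0.535, 0.0599, 0.0577]
tool_rot: [0.001, 0.679, 0.734, -0.001]
contact_force: [-7.7, -2.1, 24.4]
gripper_width: 0.0599
grasp_force: 68.6
```

To row units: -0.002 m is -0.1.

>>> {"name": "jog_arm", "arguments": {"offsets": "0 0 -0.1 0 0 0\n0 0 -0.1 0 0 0\n0 0 -0.1 0 0 0\n0 0 -0.1 0 0 0\n0 0 -0.1 0 0 0", "jaw": 0.085}}

```text
t: 18.27
ee_pos: [0.5346, 0.06, 0.0566]
tool_rot: [-0.0, 0.679, 0.734, -0.0]
contact_force: [0.2, -0.7, -0.4]
gripper_width: 0.0852
grasp_force: 0.0
```

>>> {"name": "jog_arm", "arguments": {"offsets": "0 0 -1.5 0 0 0\n0 0 -3.5 0 0 0\n0 0 -5 0 0 -0.18\n0 0 -5 0 0 -0.36\n0 0 -5 0 0 -0.54\n0 0 -5 0 0 -0.72\n0 0 -5 0 0 -0.9\n0 0 -5 0 0 -1.08\n0 0 -5 0 0 -1.26\n0 0 -5 0 0 -1.44\n0 0 -5 0 0 -1.571\n0 0 -5 0 0 -1.571"}}

```text
t: 19.77
ee_pos: [0.5346, 0.06, 0.1565]
tool_rot: [-0.0, -0.038, 0.999, 0.0]
contact_force: [0.2, 0.1, -0.5]
gripper_width: 0.0849
grasp_force: 0.0
```

```bash
python3 - <<'E'
from h import *
todo([.535,.06,.058],np.radians(94.44))
b=cam("side");a=cam("top")
m=np.zeros((600,800,3),np.uint8); m[:,:400]=crop(b,265,170,100,150,4); m[:300,400:]=crop(a,370,180,100,75,4); m[300:,400:]=crop(a,260,200,100,75,4); cv2.imwrite("pics/c6.png",m)
E
```

```text
t 19.775 pos [0.5346 0.06   0.1565] w 0.0849 F [ 0.2  0.1 -0.5] 
 tool d [-0.0005 -0.0002  0.0985] tilt rv [-0.0008 -0.0007 -0.    ]
 jaw dir deg 94.41 tilt tool axes [ 0.0009 -0.0006  0.    ]
 rz -0.0006 alt 3.141 -3.142 q7 0.785
```

View pics/c6.png

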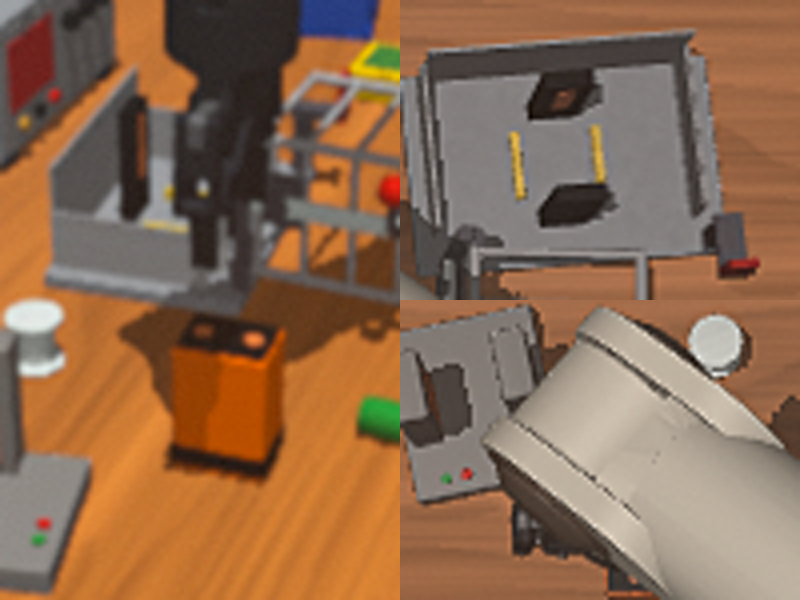

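The pack stands upright at side tile (225,395). The gate is open with the bar down, and both kerbs are in plain view (top tile, (517,165) and (598,153)). I'll measure the seat from the kerbs and re-grip the pack on its y faces.

```bash
python3 - <<'E'
from h import *
a=cam("top"); c=a["color"].astype(float); x0,y0,x1,y1=390,205,430,235
r=c[y0:y1,x0:x1]; w=np.clip((r[...,0]+r[...,1])/2-r[...,2]-40,0,None)
vs,us=np.mgrid[y0:y1,x0:x1]; K=[]
for s in (us<409,us>=409):
    ww=w*s; u=(ww*us).sum()/ww.sum(); v=(ww*vs).sum()/ww.sum(); rows=np.where(ww.sum(1)>60)[0]+y0
    K.append(onplane(a,(u,v),.02)); print(u.round(1),v.round(1),rows.min(),rows.max(),K[-1].round(4))
K=np.array(K); d=K[0]-K[1]; print("mid",K.mean(0).round(4),"gap",np.linalg.norm(d).round(4),"yaw",np.degrees(np.arctan2(d[1],d[0]))-90)
C=np.load("fit.npz")["C"]; print("kerbs predicted",proj(a,world(C[:2],C[2],[[0,.029,.02],[0,-.029,.02]])).round(1))
T=lambda u,v:(370+(u-400+.5)/4-.5,180+(v+.5)/4-.5)
print("corners pred",proj(a,world(C[:2],C[2],[[.075,-.12,.012],[-.098,-.108,.1],[.075,.11,.012],[.034+.0,.018,.104],[.0345,-.018,.104]])).round(1), "catch",T(740,264),"towerRear L,R near corners",T(530,112),T(575,118))
E
```

```text
398.9 220.7 213 229 [ 0.6674 -0.1747]
419.0 218.0 212 224 [ 0.6752 -0.2342]
mid [ 0.6713 -0.2045] gap 0.06 yaw 7.567790270222659
kerbs predicted [[399.2 221.1]
 [418.8 219.5]]
corners pred [[445.7 193.2]
 [456.  245.4]
 [369.1 199.3]
 [405.6 202.3]
 [418.4 201.1]] catch (454.625, 245.625) towerRear L,R near corners (402.125, 207.625) (413.375, 209.125)
```

>>> {"name": "jog_arm", "arguments": {"offsets": "0 0 1.5 0 0 0\n0 0 3 0 0 0\n0 0 4.25 0 0 0\n0 0 4.925 0 0 0\n0 0 4.925 0 0 0"}}

```text
t: 20.55
ee_pos: [0.5343, 0.06, 0.0579]
tool_rot: [-0.001, -0.039, 0.999, -0.0]
contact_force: [-0.7, 0.1, 0.6]
gripper_width: 0.085
grasp_force: 0.0
```

>>> {"name": "jog_arm", "arguments": {"offsets": "0 0 0 0 0 0\n0 0 0 0 0 0\n0 0 0 0 0 0\n0 0 0 0 0 0\n0 0 0 0 0 0", "jaw": 0.0}}

```text
t: 21.18
ee_pos: [0.5355, 0.06, 0.0594]
tool_rot: [0.001, -0.039, 0.999, -0.0]
contact_force: [0.1, -1.6, 5.6]
gripper_width: 0.0436
grasp_force: 60.5
```

The manual's scale: shifts go in units of 20 mm. Converting my numbers, -0.18 m is -9, -0.16 m is -8.

>>> {"name": "jog_arm", "arguments": {"offsets": "0 0 -0.5 0 0 0\n0 0 -2 0 0 0\n0 0 -4 0 0 0\n0 0 -6 0 0 0\n0 0 -8 0 0 0\n0 0 -9 0 0 0\n0 0 -9 0 0 0"}}

```text
t: 22.05
ee_pos: [0.5351, 0.06, 0.239]
tool_rot: [0.001, -0.039, 0.999, -0.0]
contact_force: [0.1, -0.8, -3.6]
gripper_width: 0.0437
grasp_force: 61.6
```

```bash
python3 - <<'E'
from h import *
todo([.669,-.2043,.2],np.radians(94.44))
E
```

```text
t 22.05 pos [0.5351 0.06   0.239 ] w 0.0437 F [ 0.1 -0.8 -3.6] 
 tool d [-0.1129 -0.2739  0.0393] tilt rv [0.0004 0.0017 0.    ]
 jaw dir deg 94.46 tilt tool axes [-0.0005  0.0017  0.    ]
 rz 0.0004 alt 3.142 -3.141 q7 0.858
```

To row units: -0.274 m is -13.7, -0.258 m is -12.9.

>>> {"name": "jog_arm", "arguments": {"offsets": "-0.5 -1.25 0 0 0 0\n-1.5 -3.5 0 0 0 0\n-2.5 -6 0 0 0 0\n-3.5 -8.5 0 0 0 0\n-4.5 -11 0 0 0 0\n-5.3 -12.9 0 0 0 0\n-5.65 -13.7 0 0 0 0\n-5.65 -13.7 1 0 0 0\n-5.65 -13.7 2 0 0 0\n-5.65 -13.7 2 0 0 0\n-5.65 -13.7 2 0 0 0"}}

```text
t: 23.42
ee_pos: [0.6687, -0.2031, 0.1984]
tool_rot: [-0.0, -0.04, 0.999, 0.0]
contact_force: [-0.1, -0.5, -3.9]
gripper_width: 0.0437
grasp_force: 61.3
```

```bash
python3 - <<'E'
from h import *
todo([.669,-.2043,.17],np.radians(94.44))
b=cam("side");a=cam("top")
m=np.zeros((600,800,3),np.uint8); m[:,:]=crop(b,270,155,100,75,8); m[:300,400:]=crop(a,370,180,100,75,4); cv2.imwrite("pics/c7.png",m)
E
```

```text
t 23.425 pos [ 0.6687 -0.2031  0.1984] w 0.0437 F [-0.1 -0.5 -3.9] 
 tool d [-0.0003 -0.0012  0.0284] tilt rv [-0.0003 -0.     -0.    ]
 jaw dir deg 94.59 tilt tool axes [ 0.0003 -0.      0.    ]
 rz 0.0026 alt 3.144 -3.139 q7 1.325
```

View pics/c7.png

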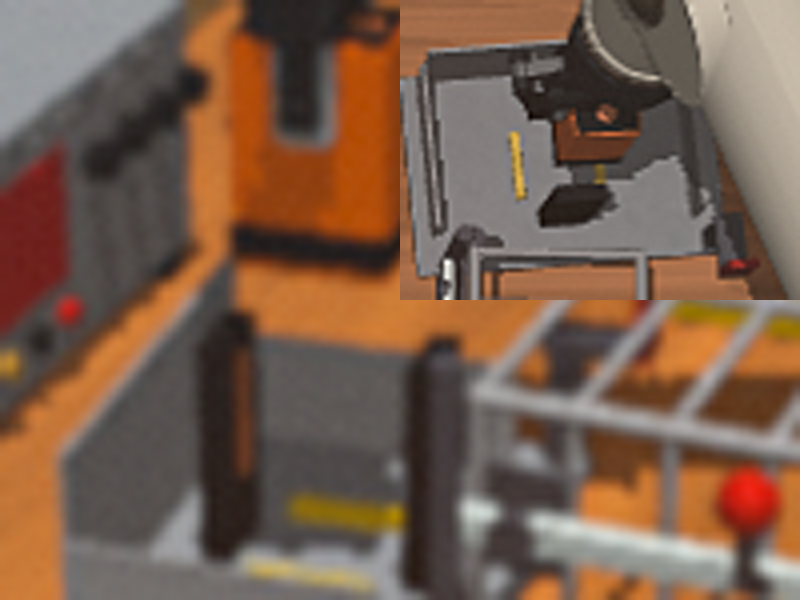

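The pack hangs upright above the seat; its lower corners are at about (235,245) and (398,262) in the side crop. The tower tops show at about (257,325) (rear) and (412,345) (front). I'll check this against the projection.

```bash
python3 - <<'E'
from h import *
b=cam("side"); C=np.array([.669,-.2043,.0776])
f=lambda P:((proj(b,P)-[270,155]+.5)*8-.5).round(0).tolist()
print("towers in: rear near/far, front near/far",f(world(C[:2],C[2],[[.0345,.018,.104],[.0345,-.018,.104],[-.0345,.018,.104],[-.0345,-.018,.104]])))
print("front at base near",f(world(C[:2],C[2],[[-.0345,.018,.012],[.0345,.018,.012]])), "kerb+y ends", f(world(C[:2],C[2],[[0,.029,.02]])))
s=arm.sense()["ee_pos"]; print("pack base near corners",f(world(s[:2],C[2],[[.03,.022,s[2]-.0587],[-.03,.022,s[2]-.0587]])))
E
```

```text
towers in: rear near/far, front near/far [[222.0, 341.0], [252.0, 303.0], [400.0, 364.0], [427.0, 324.0]]
front at base near [[400.0, 584.0], [227.0, 559.0]] kerb+y ends [[304.0, 566.0]]
pack base near corners [[227.0, 256.0], [385.0, 275.0]]
```

>>> {"name": "jog_arm", "arguments": {"offsets": "0 -0.05 0.6 0 0 0.002\n0 -0.05 1.25 0 0 0.002\n0 -0.05 1.65 0 0 0.002\n0 -0.05 2 0 0 0.002\n0 -0.05 2.3 0 0 0.002\n0 -0.05 2.6 0 0 0.002\n0 -0.05 3 0 0 0.002\n0 -0.05 3 0 0 0.002"}}

```text
t: 24.58
ee_pos: [0.6684, -0.2054, 0.1374]
tool_rot: [-0.001, -0.038, 0.999, 0.0]
contact_force: [0.3, -0.2, -4.0]
gripper_width: 0.0438
grasp_force: 61.4
```

Free entry: the pack's foot is now about 25 mm below the tower tops with no contact force. Continuing.

To row units: 0.061 m is 3.05, 0.058 m is 2.9.

>>> {"name": "jog_arm", "arguments": {"offsets": "0 0 0.5 0 0 0\n0 0 1 0 0 0\n0 0 1.5 0 0 0\n0 0 2 0 0 0\n0 0 2.4 0 0 0\n0 0 2.7 0 0 0\n0 0 2.9 0 0 0\n0 0 3.05 0 0 0\n0 0 3.05 0 0 0"}}

```text
t: 25.7
ee_pos: [0.6688, -0.2054, 0.0772]
tool_rot: [-0.0, -0.038, 0.999, -0.0]
contact_force: [0.2, -0.5, -4.1]
gripper_width: 0.0434
grasp_force: 61.4
```

To row units: 0.006 m is 0.3, 0.004 m is 0.2.

>>> {"name": "jog_arm", "arguments": {"offsets": "0 0 0.1 0 0 0\n0 0 0.2 0 0 0\n0 0 0.3 0 0 0\n0 0 0.3 0 0 0"}}

```text
t: 26.2
ee_pos: [0.669, -0.2053, 0.0715]
tool_rot: [0.0, -0.038, 0.999, -0.0]
contact_force: [-1.0, -0.2, -2.9]
gripper_width: 0.0438
grasp_force: 61.4
```

>>> {"name": "jog_arm", "arguments": {"offsets": "0 0 0.05 0 0 0\n0 0 0.1 0 0 0\n0 0 0.1 0 0 0"}}

```text
t: 26.58
ee_pos: [0.6691, -0.2053, 0.0715]
tool_rot: [0.0, -0.038, 0.999, -0.0]
contact_force: [-5.0, -0.6, 9.2]
gripper_width: 0.0437
grasp_force: 62.5
```

Contact came 12.5 mm above the bench-standing height, which matches the seat floor. Releasing and rising.

>>> {"name": "jog_arm", "arguments": {"offsets": "0 0 -0.05 0 0 0\n0 0 -0.05 0 0 0\n0 0 -0.05 0 0 0\n0 0 -0.05 0 0 0\n0 0 -0.05 0 0 0", "jaw": 0.08}}

```text
t: 27.2
ee_pos: [0.6689, -0.2053, 0.0702]
tool_rot: [-0.0, -0.038, 0.999, 0.0]
contact_force: [-0.2, 0.5, -0.1]
gripper_width: 0.0801
grasp_force: 0.0
```

>>> {"name": "jog_arm", "arguments": {"offsets": "0 0 -1 0 0 0\n0 0 -3 0 0 0\n0 0 -5.5 0 0 0\n0 0 -8 0 0 0\n0 0 -8.75 0 0 0\n0 0 -8.75 0 0 0"}}

```text
t: 27.95
ee_pos: [0.6695, -0.2051, 0.2475]
tool_rot: [0.001, -0.038, 0.999, -0.001]
contact_force: [-0.2, -0.6, -0.4]
gripper_width: 0.0801
grasp_force: 0.0
```

```bash
python3 - <<'E'
from h import *
todo([.476,-.083,.245],np.radians(-1.19))
E
```

```text
t 27.95 pos [ 0.6695 -0.2051  0.2475] w 0.0801 F [-0.2 -0.6 -0.4] 
 tool d [0.1836 0.1365 0.0018] tilt rv [0.001  0.0028 0.    ]
 jaw dir deg 94.38 tilt tool axes [-0.0012  0.0027  0.    ]
 rz -1.4736 alt 1.668 -4.615 q7 1.349
```

To row units: 0.1836 m is 9.18, 0.175 m is 8.75.

>>> {"name": "jog_arm", "arguments": {"offsets": "1 0.7 0 0 0 0.16\n2 1.4 0 0 0 0.33\n3 2.15 0 0 0 0.5\n4 2.9 0 0 0 0.67\n5 3.65 0 0 0 0.84\n6 4.4 0 0 0 1.01\n7 5.15 0 0 0 1.18\n8 5.9 0 0 0 1.35\n8.75 6.5 0 0 0 1.52\n9.18 6.825 0 0 0 1.668\n9.18 6.825 0 0 0 1.668\n9.18 6.825 0 0 0 1.668", "jaw": 0.05}}

```text
t: 29.45
ee_pos: [0.4753, -0.0837, 0.2448]
tool_rot: [-0.0, 0.714, 0.7, -0.0]
contact_force: [-0.1, 0.2, -0.3]
gripper_width: 0.0497
grasp_force: 0.0
```

```bash
python3 - <<'E'
from h import *
todo([.476,-.083,.1184],np.radians(-1.19))
b=cam("side")
m=np.zeros((300,800,3),np.uint8); m[:,:400]=crop(b,310,150,100,75,4); m[:,400:]=crop(b,260,160,100,75,4); cv2.imwrite("pics/c8.png",m)
# knob by colour in side view
hsv=cv2.cvtColor(b["color"],cv2.COLOR_RGB2HSV); k=cv2.inRange(hsv,(0,190,140),(5,255,255))|cv2.inRange(hsv,(176,190,140),(180,255,255))
n,_,st,ce=cv2.connectedComponentsWithStats(k)
print([(st[i,4],ce[i].round(1)) for i in range(1,n) if st[i,4]>8], "expected",proj(b,[.476,-.083,.129]).round(1))
E
```

```text
t 29.45 pos [ 0.4753 -0.0837  0.2448] w 0.0497 F [-0.1  0.2 -0.3] 
 tool d [0.0007 0.0008 0.1264] tilt rv [-0.0003 -0.0007 -0.    ]
 jaw dir deg -1.08 tilt tool axes [-0.0007 -0.0003  0.    ]
 rz 0.002 alt 3.144 -3.14 q7 -0.27
[(np.int32(36), array([363.2, 216.8])), (np.int32(15), array([124.5, 334.5]))] expected [[362.1 216.9]]
```

Knob found at (363.2,216.8), within about 1 px of where I left it. Descending and gripping.

To row units: 0.1265 m is 6.325, 0.11 m is 5.5.

>>> {"name": "jog_arm", "arguments": {"offsets": "0.05 0.05 2 0 0 0\n0.05 0.05 4 0 0 0\n0.05 0.05 5.5 0 0 0\n0.05 0.05 6.325 0 0 0\n0.05 0.05 6.325 0 0 0\n0.05 0.05 6.325 0 0 0"}}

```text
t: 30.25
ee_pos: [0.4774, -0.0821, 0.1197]
tool_rot: [0.001, 0.714, 0.7, 0.001]
contact_force: [-0.2, 0.7, 0.6]
gripper_width: 0.0505
grasp_force: 0.0
```

>>> {"name": "jog_arm", "arguments": {"offsets": "0 0 0 0 0 0\n0 0 0 0 0 0\n0 0 0 0 0 0\n0 0 0 0 0 0\n0 0 0 0 0 0", "jaw": 0.0}}

```text
t: 30.88
ee_pos: [0.4751, -0.0818, 0.1196]
tool_rot: [-0.001, 0.714, 0.7, -0.001]
contact_force: [-6.9, 2.3, 10.1]
gripper_width: 0.019
grasp_force: 58.2
```

>>> {"name": "jog_arm", "arguments": {"offsets": "0 0.1 -0.2 0 0 0\n0 0.25 -0.45 0 0 0\n0 0.4 -0.65 0 0 0\n0 0.5 -0.85 0 0 0\n0 0.65 -1.05 0 0 0\n0 0.825 -1.25 0 0 0\n0 0.825 -1.25 0 0 0\n0 0.825 -1.25 0 0 0"}}

```text
t: 31.88
ee_pos: [0.4885, -0.0812, 0.1426]
tool_rot: [-0.004, 0.714, 0.7, -0.003]
contact_force: [-10.6, 4.3, 0.7]
gripper_width: 0.0187
grasp_force: 58.8
```

```bash
cat > arc.py <<'E'
from h import *
import sys
C=np.load("fit.npz")["C"]
s=arm.sense(); M=rot(s["tool_rot"]); p=s["ee_pos"]; H=world(C[:2],C[2],[-.07,.08,.088])[0]
r=(p-H); print("r",np.hypot(*r[:2]).round(4),"g",((np.arctan2(-.1051,-.0444)+C[2]-np.arctan2(r[1],r[0])+1)%6.2832-1).round(3),"jaw g",np.radians(94.44)-np.arctan2(M[1,1],M[0,1]))
for g in map(float,sys.argv[1:]):
    q=H+R.from_euler('z',g).apply(r); print([float(x) for x in (M.T@(q-p)).round(4)],-g)
E
python3 arc.py .15 .3 .45 .6 .75 .9 1.05 1.2 1.35 1.5 1.65
```

```text
r 0.115 g 1.689 jaw g 1.6686104331227785
[-0.0162, -0.0058, 0.0] -0.15
[-0.0331, -0.0092, 0.0001] -0.3
[-0.0504, -0.0099, 0.0] -0.45
[-0.0675, -0.0081, 0.0] -0.6
[-0.0842, -0.0038, -0.0] -0.75
[-0.1, 0.003, -0.0001] -0.9
[-0.1147, 0.0121, -0.0002] -1.05
[-0.1278, 0.0233, -0.0003] -1.2
[-0.1391, 0.0363, -0.0005] -1.35
[-0.1484, 0.0508, -0.0006] -1.5
[-0.1553, 0.0666, -0.0007] -1.65
```

>>> {"name": "jog_arm", "arguments": {"offsets": "-0.4 -0.15 0 0 0 -0.07\n-0.81 -0.3 0 0 0 -0.15\n-1.65 -0.45 0 0 0 -0.3\n-2.5 -0.5 0 0 0 -0.45\n-3.375 -0.4 0 0 0 -0.6\n-4.2 -0.2 0 0 0 -0.75\n-5 0.15 0 0 0 -0.9\n-5.75 0.6 0 0 0 -1.05\n-6.4 1.15 0 0 0 -1.2\n-6.95 1.8 0 0 0 -1.35\n-6.95 1.8 0 0 0 -1.35"}}

```text
t: 33.25
ee_pos: [0.525, -0.2238, 0.1422]
tool_rot: [-0.001, 0.122, 0.993, 0.0]
contact_force: [-3.0, -0.4, -7.8]
gripper_width: 0.0185
grasp_force: 59.7
```

```bash
python3 arc.py .1 .2 .3 .33 .36
```

```text
r 0.1153 g 0.303 jaw g 0.32222589788973743
[-0.0109, -0.0037, -0.0] -0.1
[-0.0221, -0.0064, -0.0001] -0.2
[-0.0336, -0.0079, -0.0001] -0.3
[-0.037, -0.0081, -0.0001] -0.33
[-0.0405, -0.0082, -0.0001] -0.36
```

To row units: -0.0345 m is -1.725, -0.029 m is -1.45.

>>> {"name": "jog_arm", "arguments": {"offsets": "-0.55 -0.185 -0.05 0 0 -0.1\n-1.1 -0.32 -0.05 0 0 -0.2\n-1.45 -0.375 -0.05 0 0 -0.26\n-1.725 -0.4 -0.05 0 0 -0.32\n-1.725 -0.4 -0.05 0 0 -0.32\n-1.725 -0.4 -0.05 0 0 -0.32"}}

```text
t: 34.0
ee_pos: [0.5581, -0.2379, 0.146]
tool_rot: [0.001, -0.038, 0.999, 0.0]
contact_force: [-3.1, 1.0, 3.8]
gripper_width: 0.0182
grasp_force: 59.5
```

```bash
python3 - <<'E'
from h import *
todo([.5575,-.2385,.1432],np.radians(94.44))
E
```

```text
t 34.0 pos [ 0.5581 -0.2379  0.146 ] w 0.0182 F [-3.1  1.   3.8] 
 tool d [ 0.0006 -0.0005  0.0028] tilt rv [-0.0001  0.0017  0.    ]
 jaw dir deg 94.3 tilt tool axes [-0.      0.0017  0.    ]
 rz -0.0024 alt 3.139 -3.144 q7 1.31
```

To row units: -0.003 m is -0.15, -0.001 m is -0.05.

>>> {"name": "jog_arm", "arguments": {"offsets": "-0.05 0 0 0 0 0\n-0.15 0 0 0 0 0\n-0.15 0 0 0 0 0"}}

```text
t: 34.38
ee_pos: [0.5583, -0.2389, 0.1448]
tool_rot: [-0.002, -0.038, 0.999, -0.001]
contact_force: [-9.9, -0.2, 7.6]
gripper_width: 0.0187
grasp_force: 59.8
```

The gate is at its shut stop (reaction of about 10 N, no further motion). Lowering the bar along its arc.

>>> {"name": "jog_arm", "arguments": {"offsets": "0.05 -0.15 0.2 0 0 0\n0.05 -0.3 0.45 0 0 0\n0.05 -0.45 0.65 0 0 0\n0.05 -0.6 0.9 0 0 0\n0.05 -0.75 1.1 0 0 0\n0.05 -0.825 1.25 0 0 0\n0.05 -0.825 1.25 0 0 0"}}

```text
t: 35.25
ee_pos: [0.5617, -0.2525, 0.1201]
tool_rot: [0.001, -0.04, 0.999, 0.001]
contact_force: [-0.9, 4.6, -0.5]
gripper_width: 0.0186
grasp_force: 62.8
```

>>> {"name": "jog_arm", "arguments": {"offsets": "0 0 0 0 0 0\n0 0 0 0 0 0\n0 0 0 0 0 0\n0 0 0 0 0 0", "jaw": 0.05}}

```text
t: 35.75
ee_pos: [0.5609, -0.255, 0.1199]
tool_rot: [0.0, -0.039, 0.999, -0.0]
contact_force: [-0.2, 0.4, 0.5]
gripper_width: 0.0497
grasp_force: 0.0
```

>>> {"name": "jog_arm", "arguments": {"offsets": "0 0 -1 0 0 0\n0 0 -3 0 0 0\n0 0 -5.5 0 0 0\n2 0 -7 0 0 0\n5 0 -7 0 0 0\n7.5 0 -7 0 0 0\n7.5 0 -7 0 0 0"}}

```text
t: 36.62
ee_pos: [0.4075, -0.2684, 0.2603]
tool_rot: [-0.002, -0.037, 0.999, -0.002]
contact_force: [0.0, 0.3, 0.2]
gripper_width: 0.0501
grasp_force: 0.0
```

```bash
python3 - <<'E'
from h import *
b=cam("side");a=cam("top")
hsv=cv2.cvtColor(b["color"],cv2.COLOR_RGB2HSV); k=cv2.inRange(hsv,(0,190,140),(5,255,255))|cv2.inRange(hsv,(176,190,140),(180,255,255))
n,_,st,ce=cv2.connectedComponentsWithStats(k); print([(st[i,4],ce[i].round(1)) for i in range(1,n) if st[i,4]>8], "start: 351,188.2")
m=np.zeros((600,800,3),np.uint8); m[:,:400]=crop(b,265,160,100,150,4)[:600,:400]; m[:400,400:]=crop(a,370,180,100,100,4); m[400:,400:]=crop(a,240,150,200,100,2);cv2.imwrite("pics/c9.png",m)
E
```

```text
[(np.int32(22), array([350.7, 187.7])), (np.int32(15), array([124.5, 334.5]))] start: 351,188.2
```

View pics/c9.png

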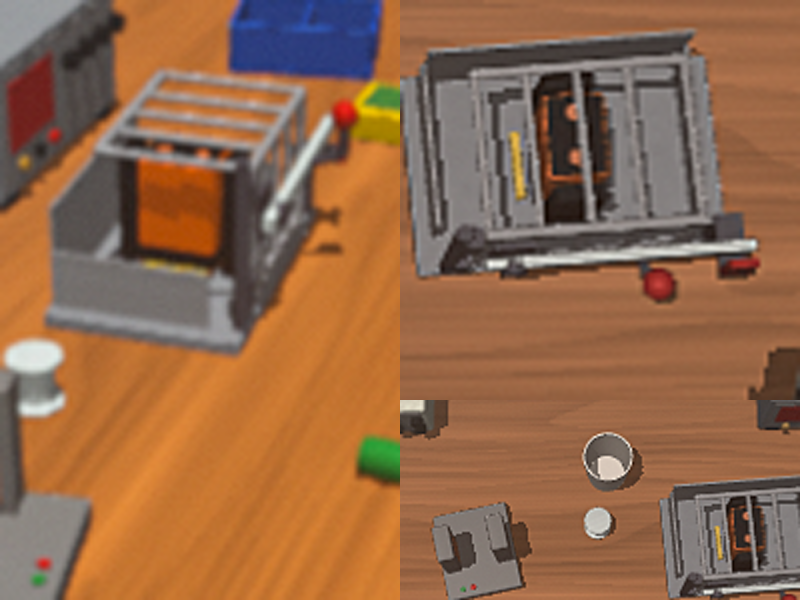

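The picture shows the pack upright and down between the towers (180,205). The gate is shut, the bar lies behind the red catch lip at (738,264), and the knob is back at its starting pixel (350.7,187.7). The cup and spool stand where they were, so I'm handing in.

```bash
python3 -c "
from rig import arm
print(arm.finish_job())"
```

```text
the job is handed in; nothing more can be done
None
```

The job is handed in at about 37 s: the pack is upright and fully down in the cage seat, the gate is shut with the latch bar behind its catch, and the bystanders I could check (cup, spool) had not moved.

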